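# Sort the lock-shop returns into their trays

## Task

Clear the mixed handful of lock parts off the bench: put both padlocks in the blue tray, both lock cylinders in the yellow tray and the key in the red tray. Each must end up lying flat on the floor of its tray, the same way up as it lies now, not on top of or leaning on another part or the tray wall. Leave the screwdriver and the oil bottle alone.

Things in the scene. Friction and masses are not known exactly. Their poses are not given: they have to be found in the camera images.
- padlock_brass: Padlock lying flat on its side, all brass body. Box-shaped body 38 (x) x 44 (y) x 18 (z) mm; the steel shackle, 25 mm between bar centres and 7 mm thick, sticks out of the body's +x end to 52 mm from the origin, at mid height. Origin: centre of the underside of the body (shackle not counted), z up. Grip it across the 44 mm (along y). About 0.2 kg.
- padlock_steel: Padlock lying flat on its side, bright steel body with a black band around it. Box-shaped body 38 (x) x 44 (y) x 18 (z) mm; the steel shackle, 25 mm between bar centres and 7 mm thick, sticks out of the body's +x end to 52 mm from the origin, at mid height. Origin: centre of the underside of the body (shackle not counted), z up. Grip it across the 44 mm (along y). About 0.2 kg.
- cylinder_brass: Euro-profile door lock cylinder lying on its side, brass, with a dark steel ring in the middle of the barrel. 70 mm long (x), 33 mm wide (y), 17 mm high: a round barrel 17 mm in diameter on the +y side joined to a flat fin 14 mm high on the -y side. Origin: centre of the underside of this outline, z up. Grip it across the 33 mm (along y). About 0.16 kg.
- cylinder_steel: Euro-profile door lock cylinder lying on its side, bright steel, with a black ring in the middle of the barrel. 70 mm long (x), 33 mm wide (y), 17 mm high: a round barrel 17 mm in diameter on the +y side joined to a flat fin 14 mm high on the -y side. Origin: centre of the underside of this outline, z up. Grip it across the 33 mm (along y). About 0.16 kg.
- key: Key with a thick green plastic head, lying flat. Head 40 (x) x 28 (y) x 12 (z) mm; the steel blade, 8 mm wide and 3 mm thick, runs from the head's +x end to 57 mm from the origin, at mid height, clear of the bench. Origin: centre of the underside of the head, z up. Grip the head across the 28 mm (along y). About 0.03 kg.
- tray_blue: Open blue plastic tray, fixed to the bench, 140 (x) x 200 (y) x 30 (z) mm outside, walls and floor 5 mm thick (inside 130 x 190 mm, floor 5 mm above the bench). For the padlocks. Origin: centre of its underside, on the bench; axes along its sides, z up.
- tray_yellow: Open yellow plastic tray, fixed to the bench, 140 (x) x 200 (y) x 30 (z) mm outside, walls and floor 5 mm thick (inside 130 x 190 mm, floor 5 mm above the bench). For the lock cylinders. Origin: centre of its underside, on the bench; axes along its sides, z up.
- tray_red: Open red plastic tray, fixed to the bench, 140 (x) x 200 (y) x 30 (z) mm outside, walls and floor 5 mm thick (inside 130 x 190 mm, floor 5 mm above the bench). For the key. Origin: centre of its underside, on the bench; axes along its sides, z up.
- oil_bottle: Bystander, not to be disturbed: white oil bottle with red cap, standing loose at the left (+y) side of the work, 42 mm in diameter, 110 mm high. Origin: centre of its underside.
- screwdriver: Bystander, not to be disturbed: screwdriver lying loose at the right (-y) side of the work, 190 mm long along its x axis, under 35 mm thick. Origin: underside of its middle.

How it is judged:
By the outcome, as a careful person would: the job done as asked, in the order asked, and still so for the second after the job is handed in, with the robot touching nothing.
It also fails if it takes over 102 s, if anything falls off the work surface, if the arm or the gripper's body presses on something with over 40 N, if the wrist force passes 120 N, or if a joint passes its speed limit or range.

## Robot

A 6-joint arm with a two-finger parallel gripper is mounted at the origin on the work surface. World frame = base frame: x ahead of the robot, y to its left, z up, the work surface at z = 0. Lengths are in m, angles in rad, forces in N, time in s.
With the tool pointing down it reaches from about 0.325 to 0.85 m from the base axis. Payload 15.5 kg.
Tool frame: the origin (TCP) lies midway between the tips of the shut fingers; the grasp point (between the pads) lies 19 mm behind it; z points along the fingers, y is the line along which they close (so a half turn about z gives the same grasp; the last joint's range is limited). The gripper opens to 91 mm and grips with 3 to 60 N. Pads are 32 mm wide; open, the fingers measure 118 mm over their backs; the gripper's body (76 mm by 178 mm) begins 60 mm behind the grasp point.
Start: joints at [1.147, 0.494, 1.345, -0, 1.302, -0.096], TCP at [0.201, 0.592, 0.214] pointing down, gripper open.
Joint ranges: [-2.91, 2.91], [-0.82, 2.16], [0.22, 2.67], [-1.22, 4.37], [0.12, 2.79], [-3.08, 3.08]. Speed limits (rad/s): [1.89, 1.89, 2.57, 3.01, 3.01, 3.01].

## Interface

Orientations are given as a unit quaternion [x, y, z, w].
In Python, from bench import get_state, viewer, order, spot_in, cut_out gives the robot as it stands.
- The arm moves only by the tool drive_tool, never from a script. Its argument "series" is a list of rows, each an object of numbers: "tx", "ty", "tz": the shift along the tool's x, y, z in cm; "rx", "ry", "rz": the turn, a rotation vector about the tool's x, y, z in rad; "jaw": the opening, from 0 (shut) to 1 (fully open). A call has 1 to 20 rows; each row shifts and turns the commanded pose from where the row before left it, along the tool's axes as they then stand; what a row does not reach is not made up. A row lasts 1/12 s, in which the tool goes at most 41.7 mm and 7.16 degrees, less where a joint would pass 70% of its speed; a pose out of reach is approached as far as the arm can. A call is refused whole if a number of a shift passes 4.17 or a number of a turn 0.125, either way. A call with a gripper value outside its range is refused whole. The fingers move at their own pace and stop on an object; the grip force is fixed at half the most. Time passes only in rows, so rows that do not move let the fingers close. It gives the time, the measured TCP pose, the force, the opening and the grip force at its end, in the units of the state.
- get_state(): the state, without advancing time (a new reading comes with each control period).
- viewer.read_camera(name): name is "scene" or "top" or "wrist"; returns a dict with "color" (420x560x3 uint8, red, green, blue), "K" (3x3 intrinsics, pixels), "pose" (4x4, takes a point from camera to world coordinates). Camera axes: x right, y down, z forward; pixel columns grow to the right and rows downward; lengths in m; the calibration is good to about 2 mm. A picture is of the moment at which its call begins. There is no depth.
- order.finish_job(): hands the job in; it is judged then, once.
Trained networks look in a picture, given as the dict that the camera call returned (one of the last four; its "shot" number tells which), for a name from the list of things; names that differ only in an ending like _2 or _b are one class to them, and where a whole thing is asked for, a point or a joint stands for the part that bears it (a point fixed in the world has none). Each returns a list of dicts, best first, with "confidence" (0 to 1); they miss things now and then, are a little off and sometimes report something else, mostly with a low value. They report only what shows in the picture. A call takes as long as a camera call.
- spot_in(picture, label): "location" ([x, y, z] in m, in world coordinates, good to about 4 mm: the middle of the surface that is visible of it).
- cut_out(picture, label): "region" (420x560 bool, what is visible of it).
The state is a dict: "t": time; "q": joint angles; "qvel": joint speeds; "joint_torque": joint torques, N m; "tool_pos": TCP position; "orientation": TCP orientation; "contact_force": force on the tool from outside, world axes, zero at the start; "torque": the same for the moment, N m; "finger_gap": finger opening in m; "grip_force": force on a finger pad.
Only numpy, scipy, OpenCV 4.12 (cv2) and the standard library are available. Lean on these libraries where they do the work, as an engineer would, in place of code of your own. Each camera call takes 0.05 s, during which the arm holds its last target. There are 200 camera calls.

## Working session

There is one attempt and no reset: what is moved stays moved. The work goes in short steps, Python scripts to look and compute and a tool call to move; the robot and the scene stay as the last step left them, time stands still between calls to the robot, and variables do not carry over. Pictures are saved under pics/ and viewed, at most 14 in all, crops included, and the job is handed in when it is done.

Besides the shell and the picture viewer there is one more tool, called after ">>>" by a JSON object that holds its "fn" and its "kwargs". drive_tool: Moves the arm, as the interface text tells. Its arguments: {"type":"object","properties":{"series":{"type":"array"}},"required":["series"]}

```bash
mkdir -p pics; ls; python3 - <<'E'
from bench import get_state, viewer, order, spot_in, cut_out
import cv2
s=get_state();print({k:s[k] for k in('t','tool_pos','orientation','finger_gap')})
for n in('top','scene'):
    p=viewer.read_camera(n);cv2.imwrite(f'pics/{n}0.png',p['color'][:,:,::-1])
    print(n,p['K'].tolist(),p['pose'].round(4).tolist())
    for l in 'padlock_brass padlock_steel cylinder_brass cylinder_steel key tray_blue tray_yellow tray_red oil_bottle screwdriver'.split():
        print(l,[([round(float(v),3) for v in d['location']],round(float(d['confidence']),2)) for d in spot_in(p,l)[:3]])
E
```

```text
pics
{'t': 0.0, 'tool_pos': array([0.2010582 , 0.59137608, 0.21331579]), 'orientation': array([ 1.63149026e-01,  9.86601238e-01, -6.05368326e-04, -1.63292367e-04]), 'finger_gap': 0.09127317223708678}
top [[385.14091512163554, 0.0, 277.70159554016493], [0.0, 385.14091512163554, 210.16949613985673], [0.0, 0.0, 1.0]] [[-0.0182, -0.9895, 0.1436, 0.4109], [-0.9998, 0.0195, 0.0078, 0.0055], [-0.0105, -0.1434, -0.9896, 0.9312], [0.0, 0.0, 0.0, 1.0]]
padlock_brass [([0.434, 0.287, 0.018], 0.82), ([0.549, 0.423, 0.07], 0.57)]
padlock_steel [([0.45, 0.157, 0.016], 0.56)]
cylinder_brass [([0.451, -0.151, 0.02], 0.57)]
cylinder_steel [([0.441, 0.005, 0.012], 0.81)]
key [([0.438, -0.28, 0.012], 0.51), ([0.554, 0.421, 0.068], 0.39)]
tray_blue [([0.629, 0.257, 0.005], 0.82)]
tray_yellow [([0.64, -0.005, 0.004], 0.94)]
tray_red [([0.627, -0.26, 0.003], 0.64), ([0.452, -0.15, 0.014], 0.5)]
oil_bottle [([0.55, 0.422, 0.068], 0.61)]
screwdriver [([0.499, -0.434, 0.021], 0.82)]
scene [[426.67955816634486, 0.0, 281.13838132335616], [0.0, 426.67955816634486, 217.3706011156488], [0.0, 0.0, 1.0]] [[-0.6129, 0.6422, -0.4604, 1.0342], [0.7901, 0.5075, -0.3438, 0.3761], [0.0129, -0.5744, -0.8185, 0.9458], [0.0, 0.0, 0.0, 1.0]]
padlock_brass [([0.441, 0.294, 0.019], 0.8)]
padlock_steel [([0.457, 0.157, 0.018], 0.85)]
cylinder_brass [([0.453, -0.152, 0.009], 0.53)]
cylinder_steel [([0.442, 0.005, 0.016], 0.72), ([0.442, -0.272, 0.013], 0.69)]
key [([0.442, -0.275, 0.012], 0.46)]
tray_blue [([0.626, 0.262, 0.006], 0.68)]
tray_yellow [([0.634, 0.001, 0.002], 0.72)]
tray_red [([0.627, -0.255, 0.005], 0.73)]
oil_bottle [([0.574, 0.428, 0.073], 0.58), ([0.442, 0.006, 0.013], 0.22)]
screwdriver [([0.505, -0.434, 0.015], 0.86)]
```

View pics/top0.png

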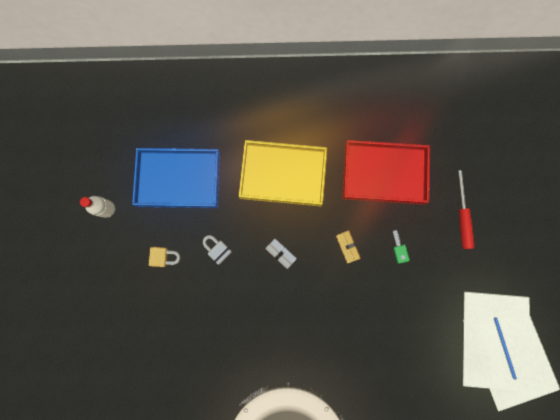

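View pics/scene0.png

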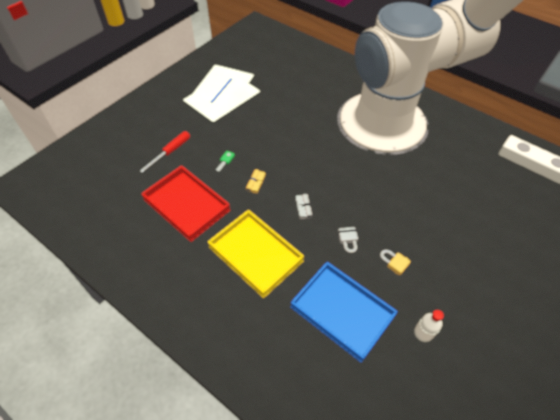

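The top view shows the bottle at (98,206), the brass padlock at (162,257) with its shackle to the right, and the steel padlock at (217,249) with its shackle up-left. The steel cylinder is at (281,253), the brass cylinder at (348,246), the key at (401,246) with its blade up, and the trays lie in a row behind. The scene view agrees, and nothing overlaps. Next I'll fit precise poses.

```bash
cat >h.py <<'E'
from bench import get_state, viewer, order, spot_in, cut_out
import cv2, numpy as np
from scipy.optimize import minimize
def box(x0,x1,y0,y1,z0,z1): return np.array([[x,y,z] for x in(x0,x1) for y in(y0,y1) for z in(z0,z1)])/1000
pad=[box(-19,19,-22,22,0,18),box(19,52,9,16,5.5,12.5),box(19,52,-16,-9,5.5,12.5),box(45,52,-16,16,5.5,12.5)]
cyl=[box(-35,35,-16.5,0,1.5,15.5),box(-35,35,0,16.5,3,14),box(-35,35,4,12,0,17)]
key=[box(-20,20,-14,14,0,12),box(20,57,-4,4,4.5,7.5)]
tray=[box(-70,70,-100,100,0,30)]
M=dict(padlock_brass=pad,padlock_steel=pad,cylinder_brass=cyl,cylinder_steel=cyl,key=key,tray_blue=tray,tray_yellow=tray,tray_red=tray)
S=4
def render(parts,p,pic,z=0):
    c,s=np.cos(p[2]),np.sin(p[2]); R=np.array([[c,-s,0],[s,c,0],[0,0,1]])
    m=np.zeros((420*S,560*S),np.uint8); T=np.linalg.inv(pic['pose'])
    for b in parts:
        w=b@R.T+[p[0],p[1],z]; q=(w@T[:3,:3].T+T[:3,3])@pic['K'].T; q=q[:,:2]/q[:,2:]
        h=cv2.convexHull(((q+.5)*S*16-8).round().astype(np.int32)); cv2.fillConvexPoly(m,h,1,shift=4)
    return m
def fit(name,pics,x0,yaws,z=0):
    ms=[]
    for p in pics:
        d=cut_out(p,name)
        if not d: continue
        # candidate nearest the expected place
        T=np.linalg.inv(p['pose']);q=p['K']@(T[:3,:3]@[x0[0],x0[1],z+.01]+T[:3,3]);q=q[:2]/q[2]
        d=min(d,key=lambda e:np.hypot(*(np.argwhere(e['region'])[:,::-1].mean(0)-q)))
        ms.append((p,cv2.resize(d['region'].astype(np.uint8),None,fx=S,fy=S,interpolation=cv2.INTER_NEAREST)))
    def cost(v):
        t=0
        for p,m in ms:
            r=render(M[name],v,p,z); t+=1-(r&m).sum()/max(1,(r|m).sum())
        return t/len(ms)
    best=None
    for y in yaws:
        a=np.array([x0[0],x0[1],y]); sim=np.vstack([a,a+[.008,0,0],a+[0,.008,0],a+[0,0,.25]])
        o=minimize(cost,a,method='Nelder-Mead',options=dict(initial_simplex=sim,maxfev=70,xatol=2e-4,fatol=1e-3))
        if best is None or o.fun<best.fun: best=o
    return best.x,best.fun,len(ms)
E
python3 - <<'E'
from h import *
P=[viewer.read_camera(n) for n in('top','scene')]
A=np.arange(0,6.28,.7854)
for n,x in dict(padlock_brass=(.434,.287),padlock_steel=(.45,.157),cylinder_brass=(.451,-.151),cylinder_steel=(.441,.005),key=(.438,-.28),tray_blue=(.629,.257),tray_yellow=(.637,0),tray_red=(.627,-.258)).items():
    ys=[0] if 'tray' in n else A
    for pp in ([P[0]],[P[1]],P) if n!='x' else [P]:
        v,f,k=fit(n,pp,x,ys); print(n,k,v[:2].round(4),round(np.degrees(v[2])%360,1),round(f,3))
s=get_state();from scipy.spatial.transform import Rotation as R
print(R.from_quat(s['orientation']).as_matrix().round(3))
E
```

```text
padlock_brass 1 [0.434 0.287] 0.0 1.0Traceback (most recent call last):
  File "<stdin>", line 7, in <module>
  File "h.py", line 35, in fit
    o=minimize(cost,a,method='Nelder-Mead',options=dict(initial_simplex=sim,maxfev=70,xatol=2e-4,fatol=1e-3))
    res = _minimize_neldermead(fun, x0, args, callback, bounds=bounds,
                               **options)
    fsim[k] = func(sim[k])
              ~~~~^^^^^^^^
    fx = function(np.copy(x), *(wrapper_args + args))
  File "h.py", line 31, in cost
    return t/len(ms)
           ~^~~~~~~~
ZeroDivisionError: division by zero
```

```bash
python3 - <<'E'
t=open('h.py').read()
t=t.replace("""        d=cut_out(p,name)
        if not d: continue
""","""        d=[e for e in cut_out(p,name) if e['region'].any()]
""").replace("        d=min(d","        d=[e for e in d if np.hypot(*(np.argwhere(e['region'])[:,::-1].mean(0)-q))<15]\n        if not d: continue\n        d=min(d").replace("    best=None","    if not ms: return np.array([0,0,0.]),9,0\n    best=None",1)
open('h.py','w').write(t)
E
time python3 - <<'E'
from h import *
A=np.arange(0,6.28,.7854)
P=[viewer.read_camera(n) for n in('top','scene','top','scene')]
for n,x in dict(padlock_brass=(.434,.287),padlock_steel=(.45,.157),cylinder_brass=(.451,-.151),cylinder_steel=(.441,.005),key=(.438,-.28),tray_blue=(.629,.257),tray_yellow=(.637,0),tray_red=(.627,-.258)).items():
    ys=[0] if 'tray' in n else A
    for pp in (P[::2],P[1::2],P):
        v,f,k=fit(n,pp,x,ys); print(n,k,v[:2].round(4),round(np.degrees(v[2])%360,1),round(f,3))
s=get_state();from scipy.spatial.transform import Rotation as R
print(s['t'],R.from_quat(s['orientation']).as_matrix().round(3))
E
```

```text
padlock_brass 2 [0.4373 0.3005] 268.0 0.217
padlock_brass 2 [0.4371 0.3005] 265.9 0.173
padlock_brass 4 [0.4371 0.3004] 265.7 0.199
padlock_steel 2 [0.445  0.1544] 43.2 0.249
padlock_steel 2 [0.4441 0.1537] 43.5 0.193
padlock_steel 4 [0.4451 0.1543] 43.5 0.223
cylinder_brass 2 [ 0.4536 -0.1513] 19.3 0.083
cylinder_brass 2 [ 0.4518 -0.1523] 199.8 0.152
cylinder_brass 4 [ 0.4531 -0.1519] 200.1 0.124
cylinder_steel 0 [0. 0.] 0.0 9
cylinder_steel 2 [0.4382 0.0073] 45.8 0.091
cylinder_steel 2 [0.4382 0.0073] 45.8 0.091
key 2 [ 0.4346 -0.2776] 12.6 0.22
key 2 [ 0.4332 -0.2781] 13.2 0.259
key 4 [ 0.434  -0.2769] 11.6 0.241
tray_blue 2 [0.6276 0.2575] 357.7 0.03
tray_blue 2 [0.6271 0.2567] 358.1 0.022
tray_blue 4 [0.6276 0.2571] 358.2 0.027
tray_yellow 2 [ 0.6345 -0.0009] 353.8 0.026
tray_yellow 2 [ 6.339e-01 -6.000e-04] 353.2 0.024
tray_yellow 4 [ 0.6341 -0.0011] 353.6 0.025
tray_red 2 [ 0.6316 -0.2496] 355.1 0.023
tray_red 1 [ 0.631 -0.25 ] 355.1 0.02
tray_red 3 [ 0.6314 -0.2498] 355.0 0.022
4.7 [[-0.947  0.322  0.   ]
 [ 0.322  0.947 -0.   ]
 [-0.    -0.    -1.   ]]
real	1m46.866s
user	1m18.649s
sys	0m24.901s
```

>>> {"fn": "drive_tool", "kwargs": {"series": [{"tx": -2.11, "ty": -1.33}, {"tx": -2.11, "ty": -1.33}, {"tx": -2.11, "ty": -1.33}, {"tx": -2.11, "ty": -1.33}, {"tx": -2.11, "ty": -1.33}, {"tx": -2.11, "ty": -1.33}, {"tx": -2.11, "ty": -1.33}, {"tx": -2.11, "ty": -1.33}, {"tx": -2.11, "ty": -1.33}, {"tx": -2.11, "ty": -1.33}, {"tx": -2.11, "ty": -1.33}, {"tx": -2.11, "ty": -1.33}, {"tx": -2.11, "ty": -1.33}, {"tx": -2.11, "ty": -1.33}, {"tx": -2.11, "ty": -1.33}, {"rz": 0.12, "tz": 1}, {"rz": 0.12, "tz": 1}, {"rz": 0.12, "tz": 1}, {"rz": 0.12, "tz": 1}, {"rz": 0.12, "tz": 1}]}}

```text
invalid input
```

>>> {"fn": "drive_tool", "kwargs": {"series": [{"rz": 0.12, "tz": 1}, {"rz": 0.12, "tz": 1}, {"rz": 0.12, "tz": 1}, {"rz": 0.12, "tz": 1}, {"rz": 0.12, "tz": 1}, {"rz": 0.12, "tz": 1}, {"tz": 0}, {"tz": 0}]}}

```text
invalid input
```

```bash
cat >>h.py <<'E'
def goto(x,y,psi=None,z=None):
    from scipy.spatial.transform import Rotation as R
    s=get_state(); m=R.from_quat(s['orientation']).as_matrix(); d=np.array([x,y,s['tool_pos'][2] if z is None else z])-s['tool_pos']
    ps=np.degrees(np.arctan2(m[1,1],m[0,1]))
    print('t',round(s['t'],2),'pos',s['tool_pos'].round(4),'psi',ps.round(1),'tilt',m[:2,2].round(3),'gap',round(s['finger_gap'],4),'F',np.round(s['contact_force'],1),'grip',np.round(s['grip_force'],1),'q6',round(s['q'][5],2))
    t=m.T@d*100; print('shift cm',t.round(2),'dist',round(np.linalg.norm(t),2))
    if psi is not None:
        e=(ps-psi+180)%360-180; print('rz',round(np.radians(e),3)); a=np.radians(psi)
        print('after turn tx,ty',(100*np.array([-d[0]*np.sin(a)+d[1]*np.cos(a),d[0]*np.cos(a)+d[1]*np.sin(a)])).round(2))
E
python3 - <<'E'
from h import *
goto(.4371,.3004,-4.3,.004)
p=viewer.read_camera('wrist');cv2.imwrite('pics/w1.png',p['color'][:,:,::-1])
im=cv2.cvtColor(cv2.imread('pics/w1.png'),cv2.COLOR_BGR2GRAY)
m=render(pad,(.4371,.3004,np.radians(265.7)),p); c,_=cv2.findContours(m,0,2)
o=cv2.imread('pics/w1.png');cv2.polylines(o,[(x/S).astype(np.int32) for x in c],True,(255,0,255),1);cv2.imwrite('pics/w1.png',o)
E
```

```text
t 4.7 pos [0.2012 0.5917 0.2139] psi 71.2 tilt [ 0. -0.] gap 0.0911 F [-0.5 -0.3 -0.3] grip 0.0 q6 -0.1
shift cm [-31.71 -19.99  20.99] dist 42.96
rz 1.318
after turn tx,ty [-27.28  25.71]
```

View pics/w1.png

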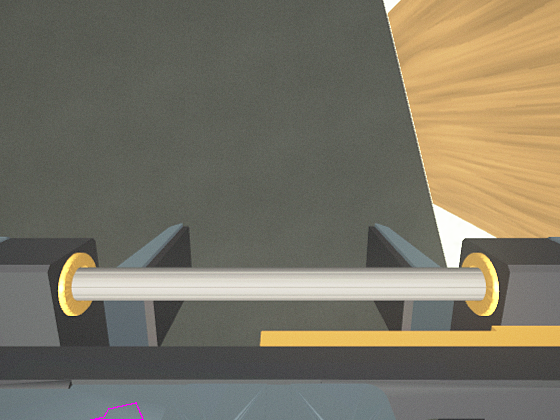

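The wrist picture shows only empty bench between the fingers (tips near (185,230) and (370,230)): both moves were refused. Rows probably need every field, so I'll test one full row.

>>> {"fn": "drive_tool", "kwargs": {"series": [{"tx": -2.11, "ty": -1.33, "tz": 0, "rx": 0, "ry": 0, "rz": 0, "jaw": 1}]}}

```text
t: 4.83
tool_pos: [0.2153, 0.5744, 0.2138]
orientation: [0.162, 0.987, 0.001, -0.0]
contact_force: [-0.2, -0.7, -0.2]
finger_gap: 0.0916
grip_force: 0.0
```

>>> {"fn": "drive_tool", "kwargs": {"series": [{"tx": -2.11, "ty": -1.33, "tz": 0, "rx": 0, "ry": 0, "rz": 0, "jaw": 1}, {"tx": -2.11, "ty": -1.33, "tz": 0, "rx": 0, "ry": 0, "rz": 0, "jaw": 1}, {"tx": -2.11, "ty": -1.33, "tz": 0, "rx": 0, "ry": 0, "rz": 0, "jaw": 1}, {"tx": -2.11, "ty": -1.33, "tz": 0, "rx": 0, "ry": 0, "rz": 0, "jaw": 1}, {"tx": -2.11, "ty": -1.33, "tz": 0, "rx": 0, "ry": 0, "rz": 0, "jaw": 1}, {"tx": -2.11, "ty": -1.33, "tz": 0, "rx": 0, "ry": 0, "rz": 0, "jaw": 1}, {"tx": -2.11, "ty": -1.33, "tz": 0, "rx": 0, "ry": 0, "rz": 0, "jaw": 1}, {"tx": -2.11, "ty": -1.33, "tz": 0, "rx": 0, "ry": 0, "rz": 0, "jaw": 1}, {"tx": -2.11, "ty": -1.33, "tz": 0, "rx": 0, "ry": 0, "rz": 0, "jaw": 1}, {"tx": -2.11, "ty": -1.33, "tz": 0, "rx": 0, "ry": 0, "rz": 0, "jaw": 1}, {"tx": -2.11, "ty": -1.33, "tz": 0, "rx": 0, "ry": 0, "rz": 0, "jaw": 1}, {"tx": -2.11, "ty": -1.33, "tz": 0, "rx": 0, "ry": 0, "rz": 0, "jaw": 1}, {"tx": -2.11, "ty": -1.33, "tz": 0, "rx": 0, "ry": 0, "rz": 0, "jaw": 1}, {"tx": -2.11, "ty": -1.33, "tz": 0, "rx": 0, "ry": 0, "rz": 0, "jaw": 1}, {"tx": 0, "ty": 0, "tz": 1, "rx": 0, "ry": 0, "rz": 0.12, "jaw": 1}, {"tx": 0, "ty": 0, "tz": 1, "rx": 0, "ry": 0, "rz": 0.12, "jaw": 1}, {"tx": 0, "ty": 0, "tz": 1, "rx": 0, "ry": 0, "rz": 0.12, "jaw": 1}, {"tx": 0, "ty": 0, "tz": 1, "rx": 0, "ry": 0, "rz": 0.12, "jaw": 1}, {"tx": 0, "ty": 0, "tz": 1, "rx": 0, "ry": 0, "rz": 0.12, "jaw": 1}, {"tx": 0, "ty": 0, "tz": 1, "rx": 0, "ry": 0, "rz": 0.12, "jaw": 1}]}}

```text
t: 6.5
tool_pos: [0.4367, 0.3009, 0.1536]
orientation: [0.503, 0.864, 0.0, 0.0]
contact_force: [0.4, -0.5, -1.1]
finger_gap: 0.0913
grip_force: 0.0
```

>>> {"fn": "drive_tool", "kwargs": {"series": [{"tx": 0, "ty": 0, "tz": 1, "rx": 0, "ry": 0, "rz": 0.12, "jaw": 1}, {"tx": 0, "ty": 0, "tz": 1, "rx": 0, "ry": 0, "rz": 0.12, "jaw": 1}, {"tx": 0, "ty": 0, "tz": 1, "rx": 0, "ry": 0, "rz": 0.12, "jaw": 1}, {"tx": 0, "ty": 0, "tz": 1, "rx": 0, "ry": 0, "rz": 0.12, "jaw": 1}, {"tx": 0, "ty": 0, "tz": 1, "rx": 0, "ry": 0, "rz": 0.12, "jaw": 1}, {"tx": 0, "ty": 0, "tz": 0, "rx": 0, "ry": 0, "rz": 0, "jaw": 1}, {"tx": 0, "ty": 0, "tz": 0, "rx": 0, "ry": 0, "rz": 0, "jaw": 1}]}}

```text
t: 7.08
tool_pos: [0.4365, 0.3008, 0.1038]
orientation: [0.732, 0.681, -0.0, -0.0]
contact_force: [-0.2, 0.4, -0.2]
finger_gap: 0.0911
grip_force: 0.0
```

```bash
cat >>h.py <<'E'
def wrist(name,pose,parts):
    p=viewer.read_camera('wrist'); m=render(parts,pose,p); c,_=cv2.findContours(m,0,2)
    o=p['color'][:,:,::-1].copy();cv2.polylines(o,[(x/S).astype(np.int32) for x in c],True,(255,0,255),1);cv2.imwrite(f'pics/{name}.png',o)
E
python3 - <<'E'
from h import *
goto(.4371,.3004,-4.3,.004)
wrist('w2',(.4371,.3004,np.radians(265.7)),pad)
E
```

```text
t 7.08 pos [0.4365 0.3008 0.1038] psi -4.2 tilt [-0.001 -0.   ] gap 0.0911 F [-0.2  0.4 -0.2] grip 0.0 q6 0.56
shift cm [-0.04  0.07  9.98] dist 9.98
rz 0.002
after turn tx,ty [-0.04  0.06]
```

View pics/w2.png

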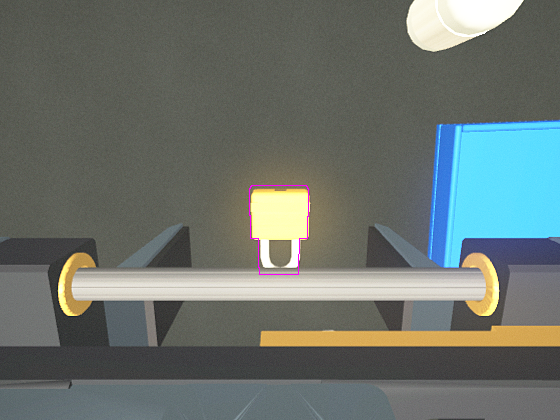

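The magenta prediction sits on the brass padlock (body 250–308 × 189–239) to within about 3 mm, well inside the finger clearance. I'll descend, grip and lift.

>>> {"fn": "drive_tool", "kwargs": {"series": [{"tx": 0, "ty": 0, "tz": 2, "rx": 0, "ry": 0, "rz": 0, "jaw": 0.8}, {"tx": 0, "ty": 0, "tz": 2, "rx": 0, "ry": 0, "rz": 0, "jaw": 0.8}, {"tx": 0, "ty": 0, "tz": 2, "rx": 0, "ry": 0, "rz": 0, "jaw": 0.8}, {"tx": 0, "ty": 0, "tz": 2, "rx": 0, "ry": 0, "rz": 0, "jaw": 0.8}, {"tx": 0, "ty": 0, "tz": 1, "rx": 0, "ry": 0, "rz": 0, "jaw": 0.8}, {"tx": 0, "ty": 0, "tz": 0.95, "rx": 0, "ry": 0, "rz": 0, "jaw": 0.8}, {"tx": 0, "ty": 0, "tz": 0, "rx": 0, "ry": 0, "rz": 0, "jaw": 0}, {"tx": 0, "ty": 0, "tz": 0, "rx": 0, "ry": 0, "rz": 0, "jaw": 0}, {"tx": 0, "ty": 0, "tz": 0, "rx": 0, "ry": 0, "rz": 0, "jaw": 0}, {"tx": 0, "ty": 0, "tz": 0, "rx": 0, "ry": 0, "rz": 0, "jaw": 0}, {"tx": 0, "ty": 0, "tz": 0, "rx": 0, "ry": 0, "rz": 0, "jaw": 0}, {"tx": 0, "ty": 0, "tz": 0, "rx": 0, "ry": 0, "rz": 0, "jaw": 0}]}}

```text
t: 8.13
tool_pos: [0.4371, 0.3012, 0.0052]
orientation: [0.734, 0.679, 0.001, 0.0]
contact_force: [-0.3, 0.1, 8.5]
finger_gap: 0.0433
grip_force: 30.0
```

>>> {"fn": "drive_tool", "kwargs": {"series": [{"tx": 0, "ty": 0, "tz": -1, "rx": 0, "ry": 0, "rz": 0, "jaw": 0}, {"tx": 0, "ty": 0, "tz": -2, "rx": 0, "ry": 0, "rz": 0, "jaw": 0}, {"tx": 0, "ty": 0, "tz": -2, "rx": 0, "ry": 0, "rz": 0, "jaw": 0}, {"tx": 0, "ty": 0, "tz": -2, "rx": 0, "ry": 0, "rz": 0, "jaw": 0}, {"tx": -0.6, "ty": 1.95, "tz": 0, "rx": 0, "ry": 0, "rz": 0, "jaw": 0}, {"tx": -0.6, "ty": 1.95, "tz": 0, "rx": 0, "ry": 0, "rz": 0, "jaw": 0}, {"tx": -0.6, "ty": 1.95, "tz": 0, "rx": 0, "ry": 0, "rz": 0, "jaw": 0}, {"tx": -0.6, "ty": 1.95, "tz": 0, "rx": 0, "ry": 0, "rz": 0, "jaw": 0}, {"tx": -0.6, "ty": 1.95, "tz": 0, "rx": 0, "ry": 0, "rz": 0, "jaw": 0}, {"tx": -0.6, "ty": 1.95, "tz": 0, "rx": 0, "ry": 0, "rz": 0, "jaw": 0}, {"tx": -0.6, "ty": 1.95, "tz": 0, "rx": 0, "ry": 0, "rz": 0, "jaw": 0}, {"tx": -0.6, "ty": 1.95, "tz": 0, "rx": 0, "ry": 0, "rz": 0, "jaw": 0}, {"tx": -0.6, "ty": 1.95, "tz": 0, "rx": 0, "ry": 0, "rz": 0, "jaw": 0}, {"tx": -0.6, "ty": 1.95, "tz": 0, "rx": 0, "ry": 0, "rz": -0.044, "jaw": 0}, {"tx": 0, "ty": 0, "tz": 1, "rx": 0, "ry": 0, "rz": 0, "jaw": 0}, {"tx": 0, "ty": 0, "tz": 1, "rx": 0, "ry": 0, "rz": 0, "jaw": 0}]}}

```text
t: 9.47
tool_pos: [0.6273, 0.2257, 0.0549]
orientation: [0.719, 0.695, 0.001, 0.0]
contact_force: [-0.9, 0.4, -1.8]
finger_gap: 0.0434
grip_force: 30.0
```

```bash
python3 - <<'E'
from h import *
goto(.6267,.2271,-1.8,.0107)
p=viewer.read_camera('scene');cv2.imwrite('pics/s1.png',cv2.resize(p['color'][200:380,250:460,::-1],None,fx=3,fy=3))
E
```

```text
t 9.47 pos [0.6273 0.2257 0.0549] psi -2.0 tilt [0.001 0.   ] gap 0.0434 F [-0.9  0.4 -1.8] grip 30.0 q6 0.29
shift cm [ 0.13 -0.07  4.42] dist 4.42
rz -0.003
after turn tx,ty [ 0.14 -0.06]
```

View pics/s1.png

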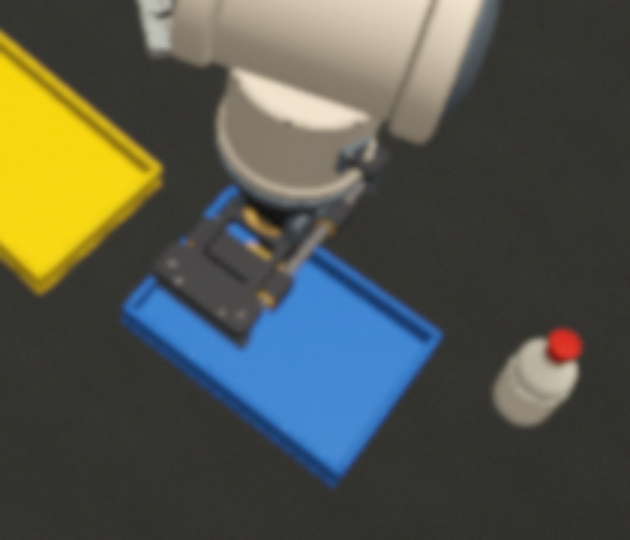

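The gripper holds the brass padlock over the left half of the blue tray, clear of the bottle at (540,375). I'll lower, release and rise.

>>> {"fn": "drive_tool", "kwargs": {"series": [{"tx": 0.1, "ty": -0.06, "tz": 1.5, "rx": 0, "ry": 0, "rz": 0, "jaw": 0}, {"tx": 0, "ty": 0, "tz": 1.5, "rx": 0, "ry": 0, "rz": 0, "jaw": 0}, {"tx": 0, "ty": 0, "tz": 0.8, "rx": 0, "ry": 0, "rz": 0, "jaw": 0}, {"tx": 0, "ty": 0, "tz": 0.6, "rx": 0, "ry": 0, "rz": 0, "jaw": 0}, {"tx": 0, "ty": 0, "tz": 0, "rx": 0, "ry": 0, "rz": 0, "jaw": 0}, {"tx": 0, "ty": 0, "tz": 0, "rx": 0, "ry": 0, "rz": 0, "jaw": 0.75}, {"tx": 0, "ty": 0, "tz": 0, "rx": 0, "ry": 0, "rz": 0, "jaw": 0.75}, {"tx": 0, "ty": 0, "tz": 0, "rx": 0, "ry": 0, "rz": 0, "jaw": 0.75}, {"tx": 0, "ty": 0, "tz": 0, "rx": 0, "ry": 0, "rz": 0, "jaw": 0.75}, {"tx": 0, "ty": 0, "tz": -2, "rx": 0, "ry": 0, "rz": 0, "jaw": 0.75}, {"tx": 0, "ty": 0, "tz": -2, "rx": 0, "ry": 0, "rz": 0, "jaw": 0.75}, {"tx": 0, "ty": 0, "tz": -2, "rx": 0, "ry": 0, "rz": 0, "jaw": 0.75}, {"tx": 0, "ty": 0, "tz": -2, "rx": 0, "ry": 0, "rz": 0, "jaw": 0.75}, {"tx": 0, "ty": 0, "tz": -1, "rx": 0, "ry": 0, "rz": 0, "jaw": 0.75}]}}

```text
t: 10.68
tool_pos: [0.6269, 0.2274, 0.1031]
orientation: [0.719, 0.695, 0.001, 0.001]
contact_force: [0.4, 0.0, -0.4]
finger_gap: 0.0682
grip_force: 0.0
```

```bash
python3 - <<'E'
from h import *
goto(.4447,.1541,-46.5,.0045)
E
```

```text
t 10.68 pos [0.6269 0.2274 0.1031] psi -1.9 tilt [0.003 0.001] gap 0.0682 F [ 0.4  0.  -0.4] grip 0.0 q6 0.29
shift cm [ -7.94 -17.99   9.8 ] dist 21.97
rz 0.778
after turn tx,ty [-18.26  -7.22]
```

>>> {"fn": "drive_tool", "kwargs": {"series": [{"tx": -0.99, "ty": -2.25, "tz": 0, "rx": 0, "ry": 0, "rz": 0, "jaw": 0.8}, {"tx": -0.99, "ty": -2.25, "tz": 0, "rx": 0, "ry": 0, "rz": 0, "jaw": 0.8}, {"tx": -0.99, "ty": -2.25, "tz": 0, "rx": 0, "ry": 0, "rz": 0, "jaw": 0.8}, {"tx": -0.99, "ty": -2.25, "tz": 0, "rx": 0, "ry": 0, "rz": 0, "jaw": 0.8}, {"tx": -0.99, "ty": -2.25, "tz": 0, "rx": 0, "ry": 0, "rz": 0, "jaw": 0.8}, {"tx": -0.99, "ty": -2.25, "tz": 0, "rx": 0, "ry": 0, "rz": 0, "jaw": 0.8}, {"tx": -0.99, "ty": -2.25, "tz": 0, "rx": 0, "ry": 0, "rz": 0, "jaw": 0.8}, {"tx": -0.99, "ty": -2.25, "tz": 0, "rx": 0, "ry": 0, "rz": 0, "jaw": 0.8}, {"tx": 0, "ty": 0, "tz": 0, "rx": 0, "ry": 0, "rz": 0.111, "jaw": 0.8}, {"tx": 0, "ty": 0, "tz": 0, "rx": 0, "ry": 0, "rz": 0.111, "jaw": 0.8}, {"tx": 0, "ty": 0, "tz": 0, "rx": 0, "ry": 0, "rz": 0.111, "jaw": 0.8}, {"tx": 0, "ty": 0, "tz": 0, "rx": 0, "ry": 0, "rz": 0.111, "jaw": 0.8}, {"tx": 0, "ty": 0, "tz": 0, "rx": 0, "ry": 0, "rz": 0.111, "jaw": 0.8}, {"tx": 0, "ty": 0, "tz": 0, "rx": 0, "ry": 0, "rz": 0.111, "jaw": 0.8}, {"tx": 0, "ty": 0, "tz": 0, "rx": 0, "ry": 0, "rz": 0.111, "jaw": 0.8}, {"tx": 0, "ty": 0, "tz": 0, "rx": 0, "ry": 0, "rz": 0, "jaw": 0.8}]}}

```text
t: 12.02
tool_pos: [0.4433, 0.1539, 0.1003]
orientation: [0.93, 0.369, 0.0, 0.0]
contact_force: [-0.2, 1.0, -0.1]
finger_gap: 0.0731
grip_force: 0.0
```

```bash
python3 - <<'E'
from h import *
goto(.4447,.1541,-46.5,.0045)
wrist('w3',(.4447,.1541,np.radians(43.5)),pad)
E
```

```text
t 12.02 pos [0.4433 0.1539 0.1003] psi -46.8 tilt [0. 0.] gap 0.0731 F [-0.2  1.  -0.1] grip 0.0 q6 1.02
shift cm [0.11 0.08 9.58] dist 9.58
rz -0.004
after turn tx,ty [0.11 0.08]
```

View pics/w3.png

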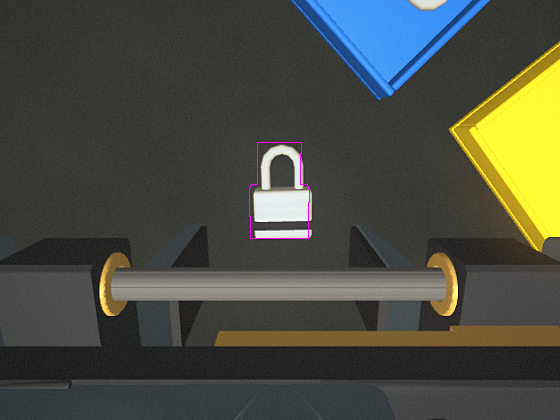

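The prediction fits the steel padlock (body 254–311 × 187–237, shackle up to 145) to within 2–3 mm. I'll descend and grip.

>>> {"fn": "drive_tool", "kwargs": {"series": [{"tx": 0.05, "ty": 0.1, "tz": 2, "rx": 0, "ry": 0, "rz": 0, "jaw": 0.8}, {"tx": 0, "ty": 0.05, "tz": 2, "rx": 0, "ry": 0, "rz": 0, "jaw": 0.8}, {"tx": 0, "ty": 0, "tz": 2, "rx": 0, "ry": 0, "rz": 0, "jaw": 0.8}, {"tx": 0, "ty": 0, "tz": 2, "rx": 0, "ry": 0, "rz": 0, "jaw": 0.8}, {"tx": 0, "ty": 0, "tz": 1, "rx": 0, "ry": 0, "rz": 0, "jaw": 0.8}, {"tx": 0, "ty": 0, "tz": 0.55, "rx": 0, "ry": 0, "rz": 0, "jaw": 0.8}, {"tx": 0, "ty": 0, "tz": 0, "rx": 0, "ry": 0, "rz": 0, "jaw": 0}, {"tx": 0, "ty": 0, "tz": 0, "rx": 0, "ry": 0, "rz": 0, "jaw": 0}, {"tx": 0, "ty": 0, "tz": 0, "rx": 0, "ry": 0, "rz": 0, "jaw": 0}, {"tx": 0, "ty": 0, "tz": 0, "rx": 0, "ry": 0, "rz": 0, "jaw": 0}, {"tx": 0, "ty": 0, "tz": 0, "rx": 0, "ry": 0, "rz": 0, "jaw": 0}, {"tx": 0, "ty": 0, "tz": 0, "rx": 0, "ry": 0, "rz": 0, "jaw": 0}]}}

```text
t: 13.07
tool_pos: [0.4453, 0.1533, 0.0056]
orientation: [0.928, 0.371, 0.001, 0.0]
contact_force: [-0.5, -0.9, 8.5]
finger_gap: 0.0436
grip_force: 30.0
```

```bash
python3 - <<'E'
from h import *
goto(.6285,.2871,-1.8,.011)
E
```

```text
t 13.07 pos [0.4453 0.1533 0.0056] psi -46.4 tilt [0.001 0.   ] gap 0.0436 F [-0.5 -0.9  8.5] grip 30.0 q6 1.01
shift cm [22.5   2.95 -0.52] dist 22.7
rz -0.778
after turn tx,ty [13.95 17.89]
```

>>> {"fn": "drive_tool", "kwargs": {"series": [{"tx": 0, "ty": 0, "tz": -1, "rx": 0, "ry": 0, "rz": 0, "jaw": 0}, {"tx": 0, "ty": 0, "tz": -2, "rx": 0, "ry": 0, "rz": 0, "jaw": 0}, {"tx": 0, "ty": 0, "tz": -2, "rx": 0, "ry": 0, "rz": 0, "jaw": 0}, {"tx": 0, "ty": 0, "tz": -2, "rx": 0, "ry": 0, "rz": 0, "jaw": 0}, {"tx": 2.05, "ty": 0.27, "tz": 0, "rx": 0, "ry": 0, "rz": 0, "jaw": 0}, {"tx": 2.05, "ty": 0.27, "tz": 0, "rx": 0, "ry": 0, "rz": 0, "jaw": 0}, {"tx": 2.05, "ty": 0.27, "tz": 0, "rx": 0, "ry": 0, "rz": 0, "jaw": 0}, {"tx": 2.05, "ty": 0.27, "tz": 0, "rx": 0, "ry": 0, "rz": 0, "jaw": 0}, {"tx": 2.05, "ty": 0.27, "tz": 0, "rx": 0, "ry": 0, "rz": 0, "jaw": 0}, {"tx": 2.05, "ty": 0.27, "tz": 0, "rx": 0, "ry": 0, "rz": 0, "jaw": 0}, {"tx": 2.05, "ty": 0.27, "tz": 0, "rx": 0, "ry": 0, "rz": 0, "jaw": 0}, {"tx": 2.05, "ty": 0.27, "tz": 0, "rx": 0, "ry": 0, "rz": 0, "jaw": 0}, {"tx": 2.05, "ty": 0.27, "tz": 0, "rx": 0, "ry": 0, "rz": 0, "jaw": 0}, {"tx": 2.05, "ty": 0.27, "tz": 0, "rx": 0, "ry": 0, "rz": 0, "jaw": 0}, {"tx": 2.05, "ty": 0.27, "tz": 0, "rx": 0, "ry": 0, "rz": 0, "jaw": 0}]}}

```text
t: 14.32
tool_pos: [0.629, 0.2877, 0.075]
orientation: [0.928, 0.371, -0.0, -0.0]
contact_force: [0.7, -0.7, -2.4]
finger_gap: 0.0442
grip_force: 30.0
```

>>> {"fn": "drive_tool", "kwargs": {"series": [{"tx": 0, "ty": 0, "tz": 0, "rx": 0, "ry": 0, "rz": -0.111, "jaw": 0}, {"tx": 0, "ty": 0, "tz": 0, "rx": 0, "ry": 0, "rz": -0.111, "jaw": 0}, {"tx": 0, "ty": 0, "tz": 0, "rx": 0, "ry": 0, "rz": -0.111, "jaw": 0}, {"tx": 0, "ty": 0, "tz": 0, "rx": 0, "ry": 0, "rz": -0.111, "jaw": 0}, {"tx": 0, "ty": 0, "tz": 0, "rx": 0, "ry": 0, "rz": -0.111, "jaw": 0}, {"tx": 0, "ty": 0, "tz": 0, "rx": 0, "ry": 0, "rz": -0.111, "jaw": 0}, {"tx": 0, "ty": 0, "tz": 0, "rx": 0, "ry": 0, "rz": -0.111, "jaw": 0}, {"tx": 0, "ty": 0, "tz": 0, "rx": 0, "ry": 0, "rz": 0, "jaw": 0}]}}

```text
t: 14.98
tool_pos: [0.6283, 0.2871, 0.075]
orientation: [0.717, 0.698, -0.0, -0.0]
contact_force: [-0.1, -0.2, -2.0]
finger_gap: 0.0436
grip_force: 30.0
```

```bash
python3 - <<'E'
from h import *
goto(.6285,.2871,-1.8,.011)
E
```

```text
t 14.98 pos [0.6283 0.2871 0.075 ] psi -1.5 tilt [-0. -0.] gap 0.0436 F [-0.1 -0.2 -2. ] grip 30.0 q6 0.37
shift cm [0.   0.02 6.4 ] dist 6.4
rz 0.005
after turn tx,ty [0.   0.02]
```

>>> {"fn": "drive_tool", "kwargs": {"series": [{"tx": 0, "ty": 0, "tz": 2, "rx": 0, "ry": 0, "rz": 0, "jaw": 0}, {"tx": 0, "ty": 0, "tz": 2, "rx": 0, "ry": 0, "rz": 0, "jaw": 0}, {"tx": 0, "ty": 0, "tz": 1.5, "rx": 0, "ry": 0, "rz": 0, "jaw": 0}, {"tx": 0, "ty": 0, "tz": 0.9, "rx": 0, "ry": 0, "rz": 0, "jaw": 0}, {"tx": 0, "ty": 0, "tz": 0, "rx": 0, "ry": 0, "rz": 0, "jaw": 0}, {"tx": 0, "ty": 0, "tz": 0, "rx": 0, "ry": 0, "rz": 0, "jaw": 0.75}, {"tx": 0, "ty": 0, "tz": 0, "rx": 0, "ry": 0, "rz": 0, "jaw": 0.75}, {"tx": 0, "ty": 0, "tz": 0, "rx": 0, "ry": 0, "rz": 0, "jaw": 0.75}, {"tx": 0, "ty": 0, "tz": 0, "rx": 0, "ry": 0, "rz": 0, "jaw": 0.75}, {"tx": 0, "ty": 0, "tz": -2, "rx": 0, "ry": 0, "rz": 0, "jaw": 0.75}, {"tx": 0, "ty": 0, "tz": -2, "rx": 0, "ry": 0, "rz": 0, "jaw": 0.75}, {"tx": 0, "ty": 0, "tz": -2, "rx": 0, "ry": 0, "rz": 0, "jaw": 0.75}, {"tx": 0, "ty": 0, "tz": -2, "rx": 0, "ry": 0, "rz": 0, "jaw": 0.75}, {"tx": 0, "ty": 0, "tz": -1, "rx": 0, "ry": 0, "rz": 0, "jaw": 0.75}]}}

```text
t: 16.15
tool_pos: [0.6296, 0.2875, 0.1038]
orientation: [0.719, 0.695, 0.002, 0.001]
contact_force: [0.5, -0.3, 0.8]
finger_gap: 0.0685
grip_force: 0.0
```

```bash
python3 - <<'E'
from h import *
goto(.4382,.0073,-44.2,.0045)
E
```

```text
t 16.15 pos [0.6296 0.2875 0.1038] psi -1.9 tilt [0.003 0.001] gap 0.0685 F [ 0.5 -0.3  0.8] grip 0.0 q6 0.38
shift cm [-28.66 -18.23   9.84] dist 35.36
rz 0.738
after turn tx,ty [-33.44   5.81]
```

>>> {"fn": "drive_tool", "kwargs": {"series": [{"tx": -2.2, "ty": -1.4, "tz": 0, "rx": 0, "ry": 0, "rz": 0, "jaw": 0.75}, {"tx": -2.2, "ty": -1.4, "tz": 0, "rx": 0, "ry": 0, "rz": 0, "jaw": 0.75}, {"tx": -2.2, "ty": -1.4, "tz": 0, "rx": 0, "ry": 0, "rz": 0, "jaw": 0.75}, {"tx": -2.2, "ty": -1.4, "tz": 0, "rx": 0, "ry": 0, "rz": 0, "jaw": 0.75}, {"tx": -2.2, "ty": -1.4, "tz": 0, "rx": 0, "ry": 0, "rz": 0, "jaw": 0.75}, {"tx": -2.2, "ty": -1.4, "tz": 0, "rx": 0, "ry": 0, "rz": 0, "jaw": 0.75}, {"tx": -2.2, "ty": -1.4, "tz": 0, "rx": 0, "ry": 0, "rz": 0, "jaw": 0.75}, {"tx": -2.2, "ty": -1.4, "tz": 0, "rx": 0, "ry": 0, "rz": 0, "jaw": 0.75}, {"tx": -2.2, "ty": -1.4, "tz": 0, "rx": 0, "ry": 0, "rz": 0, "jaw": 0.75}, {"tx": -2.2, "ty": -1.4, "tz": 0, "rx": 0, "ry": 0, "rz": 0, "jaw": 0.75}, {"tx": -2.2, "ty": -1.4, "tz": 0, "rx": 0, "ry": 0, "rz": 0, "jaw": 0.75}, {"tx": -2.2, "ty": -1.4, "tz": 0, "rx": 0, "ry": 0, "rz": 0, "jaw": 0.75}, {"tx": -2.2, "ty": -1.4, "tz": 0, "rx": 0, "ry": 0, "rz": 0, "jaw": 0.75}, {"tx": 0, "ty": 0, "tz": 0, "rx": 0, "ry": 0, "rz": 0.123, "jaw": 0.75}, {"tx": 0, "ty": 0, "tz": 0, "rx": 0, "ry": 0, "rz": 0.123, "jaw": 0.75}, {"tx": 0, "ty": 0, "tz": 0, "rx": 0, "ry": 0, "rz": 0.123, "jaw": 0.75}, {"tx": 0, "ty": 0, "tz": 0, "rx": 0, "ry": 0, "rz": 0.123, "jaw": 0.75}, {"tx": 0, "ty": 0, "tz": 0, "rx": 0, "ry": 0, "rz": 0.123, "jaw": 0.75}, {"tx": 0, "ty": 0, "tz": 0, "rx": 0, "ry": 0, "rz": 0.123, "jaw": 0.75}, {"tx": 0, "ty": 0, "tz": 0, "rx": 0, "ry": 0, "rz": 0, "jaw": 0.75}]}}

```text
t: 17.82
tool_pos: [0.4373, 0.0073, 0.1009]
orientation: [0.922, 0.386, 0.0, 0.0]
contact_force: [-0.7, 0.6, -0.5]
finger_gap: 0.0684
grip_force: 0.0
```

```bash
python3 - <<'E'
from h import *
goto(.4382,.0073,-44.2,.0045)
wrist('w4',(.4382,.0073,np.radians(45.8)),cyl)
a=cv2.imread('pics/w4.png')
p=viewer.read_camera('top')['color'][140:215,125:335,::-1]
p=cv2.resize(p,(560,180),interpolation=cv2.INTER_CUBIC)
cv2.imwrite('pics/w4.png',np.vstack([a,p]))
E
```

```text
t 17.82 pos [0.4373 0.0073 0.1009] psi -44.6 tilt [ 0. -0.] gap 0.0684 F [-0.7  0.6 -0.5] grip 0.0 q6 0.66
shift cm [0.07 0.06 9.64] dist 9.64
rz -0.007
after turn tx,ty [0.07 0.07]
```

View pics/w4.png

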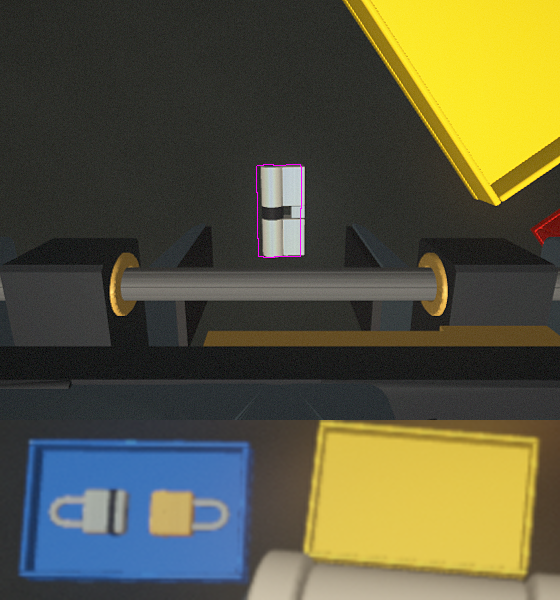

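The cylinder (261–305 × 166–257) matches the prediction. In the inset, both padlocks lie flat and apart in the blue tray at (90,512) and (185,512). I'll descend and grip.

>>> {"fn": "drive_tool", "kwargs": {"series": [{"tx": 0.05, "ty": 0.1, "tz": 2, "rx": 0, "ry": 0, "rz": 0, "jaw": 0.75}, {"tx": 0, "ty": 0, "tz": 2, "rx": 0, "ry": 0, "rz": 0, "jaw": 0.75}, {"tx": 0, "ty": 0, "tz": 2, "rx": 0, "ry": 0, "rz": 0, "jaw": 0.75}, {"tx": 0, "ty": 0, "tz": 2, "rx": 0, "ry": 0, "rz": 0, "jaw": 0.75}, {"tx": 0, "ty": 0, "tz": 1, "rx": 0, "ry": 0, "rz": 0, "jaw": 0.75}, {"tx": 0, "ty": 0, "tz": 0.6, "rx": 0, "ry": 0, "rz": 0, "jaw": 0.75}, {"tx": 0, "ty": 0, "tz": 0, "rx": 0, "ry": 0, "rz": 0, "jaw": 0}, {"tx": 0, "ty": 0, "tz": 0, "rx": 0, "ry": 0, "rz": 0, "jaw": 0}, {"tx": 0, "ty": 0, "tz": 0, "rx": 0, "ry": 0, "rz": 0, "jaw": 0}, {"tx": 0, "ty": 0, "tz": 0, "rx": 0, "ry": 0, "rz": 0, "jaw": 0}, {"tx": 0, "ty": 0, "tz": 0, "rx": 0, "ry": 0, "rz": 0, "jaw": 0}, {"tx": 0, "ty": 0, "tz": 0, "rx": 0, "ry": 0, "rz": 0, "jaw": 0}, {"tx": 0, "ty": 0, "tz": 0, "rx": 0, "ry": 0, "rz": 0, "jaw": 0}]}}

```text
t: 19.0
tool_pos: [0.4388, 0.0069, 0.0054]
orientation: [0.921, 0.389, 0.001, 0.0]
contact_force: [0.0, -0.4, 8.5]
finger_gap: 0.0324
grip_force: 30.0
```

```bash
python3 - <<'E'
from h import *
c,s=np.cos(np.radians(-6.4)),np.sin(np.radians(-6.4))
for y in(.044,-.044): print(.6341-s*y,-.0011+c*y)
goto(.6341-s*.044,-.0011+c*.044,-6.4,.011)
E
```

```text
0.6390046330170783 0.04262578844306624
0.6291953669829217 -0.044825788443066235
t 19.0 pos [0.4388 0.0069 0.0054] psi -44.2 tilt [ 0.001 -0.   ] gap 0.0324 F [ 0.  -0.4  8.5] grip 30.0 q6 0.65
shift cm [16.51 11.88 -0.54] dist 20.35
rz -0.659
after turn tx,ty [ 5.78 19.5 ]
```

>>> {"fn": "drive_tool", "kwargs": {"series": [{"tx": 0, "ty": 0, "tz": -1, "rx": 0, "ry": 0, "rz": 0, "jaw": 0}, {"tx": 0, "ty": 0, "tz": -2, "rx": 0, "ry": 0, "rz": 0, "jaw": 0}, {"tx": 0, "ty": 0, "tz": -2, "rx": 0, "ry": 0, "rz": 0, "jaw": 0}, {"tx": 0, "ty": 0, "tz": -2, "rx": 0, "ry": 0, "rz": 0, "jaw": 0}, {"tx": 1.65, "ty": 1.19, "tz": 0, "rx": 0, "ry": 0, "rz": 0, "jaw": 0}, {"tx": 1.65, "ty": 1.19, "tz": 0, "rx": 0, "ry": 0, "rz": 0, "jaw": 0}, {"tx": 1.65, "ty": 1.19, "tz": 0, "rx": 0, "ry": 0, "rz": 0, "jaw": 0}, {"tx": 1.65, "ty": 1.19, "tz": 0, "rx": 0, "ry": 0, "rz": 0, "jaw": 0}, {"tx": 1.65, "ty": 1.19, "tz": 0, "rx": 0, "ry": 0, "rz": 0, "jaw": 0}, {"tx": 1.65, "ty": 1.19, "tz": 0, "rx": 0, "ry": 0, "rz": 0, "jaw": 0}, {"tx": 1.65, "ty": 1.19, "tz": 0, "rx": 0, "ry": 0, "rz": 0, "jaw": 0}, {"tx": 1.65, "ty": 1.19, "tz": 0, "rx": 0, "ry": 0, "rz": 0, "jaw": 0}, {"tx": 1.65, "ty": 1.19, "tz": 0, "rx": 0, "ry": 0, "rz": 0, "jaw": 0}, {"tx": 1.65, "ty": 1.19, "tz": 0, "rx": 0, "ry": 0, "rz": 0, "jaw": 0}]}}

```text
t: 20.17
tool_pos: [0.6392, 0.0426, 0.0748]
orientation: [0.921, 0.389, -0.0, -0.0]
contact_force: [0.4, 0.5, -1.5]
finger_gap: 0.0326
grip_force: 30.0
```

>>> {"fn": "drive_tool", "kwargs": {"series": [{"tx": 0, "ty": 0, "tz": 0, "rx": 0, "ry": 0, "rz": -0.11, "jaw": 0}, {"tx": 0, "ty": 0, "tz": 0, "rx": 0, "ry": 0, "rz": -0.11, "jaw": 0}, {"tx": 0, "ty": 0, "tz": 0, "rx": 0, "ry": 0, "rz": -0.11, "jaw": 0}, {"tx": 0, "ty": 0, "tz": 0, "rx": 0, "ry": 0, "rz": -0.11, "jaw": 0}, {"tx": 0, "ty": 0, "tz": 0, "rx": 0, "ry": 0, "rz": -0.11, "jaw": 0}, {"tx": 0, "ty": 0, "tz": 0, "rx": 0, "ry": 0, "rz": -0.11, "jaw": 0}, {"tx": 0, "ty": 0, "tz": 0, "rx": 0, "ry": 0, "rz": 0, "jaw": 0}]}}

```text
t: 20.75
tool_pos: [0.6383, 0.0424, 0.0748]
orientation: [0.743, 0.669, -0.0, -0.0]
contact_force: [-0.9, 0.7, -1.5]
finger_gap: 0.0323
grip_force: 30.0
```

```bash
python3 - <<'E'
from h import *
goto(.639,.0426,-6.4,.011)
E
```

```text
t 20.75 pos [0.6383 0.0424 0.0748] psi -6.0 tilt [-0.001  0.   ] gap 0.0323 F [-0.9  0.7 -1.5] grip 30.0 q6 0.08
shift cm [0.03 0.07 6.38] dist 6.38
rz 0.007
after turn tx,ty [0.03 0.07]
```

>>> {"fn": "drive_tool", "kwargs": {"series": [{"tx": 0, "ty": 0, "tz": 2, "rx": 0, "ry": 0, "rz": 0, "jaw": 0}, {"tx": 0, "ty": 0, "tz": 2, "rx": 0, "ry": 0, "rz": 0, "jaw": 0}, {"tx": 0, "ty": 0, "tz": 1.5, "rx": 0, "ry": 0, "rz": 0, "jaw": 0}, {"tx": 0, "ty": 0, "tz": 0.9, "rx": 0, "ry": 0, "rz": 0, "jaw": 0}, {"tx": 0, "ty": 0, "tz": 0, "rx": 0, "ry": 0, "rz": 0, "jaw": 0}, {"tx": 0, "ty": 0, "tz": 0, "rx": 0, "ry": 0, "rz": 0, "jaw": 0.65}, {"tx": 0, "ty": 0, "tz": 0, "rx": 0, "ry": 0, "rz": 0, "jaw": 0.65}, {"tx": 0, "ty": 0, "tz": 0, "rx": 0, "ry": 0, "rz": 0, "jaw": 0.65}, {"tx": 0, "ty": 0, "tz": 0, "rx": 0, "ry": 0, "rz": 0, "jaw": 0.65}, {"tx": 0, "ty": 0, "tz": 0, "rx": 0, "ry": 0, "rz": 0, "jaw": 0.65}, {"tx": 0, "ty": 0, "tz": -2, "rx": 0, "ry": 0, "rz": 0, "jaw": 0.65}, {"tx": 0, "ty": 0, "tz": -2, "rx": 0, "ry": 0, "rz": 0, "jaw": 0.65}, {"tx": 0, "ty": 0, "tz": -2, "rx": 0, "ry": 0, "rz": 0, "jaw": 0.65}, {"tx": 0, "ty": 0, "tz": -2, "rx": 0, "ry": 0, "rz": 0, "jaw": 0.65}, {"tx": 0, "ty": 0, "tz": -1, "rx": 0, "ry": 0, "rz": 0, "jaw": 0.65}]}}

```text
t: 22.0
tool_pos: [0.6396, 0.0424, 0.1034]
orientation: [0.745, 0.667, 0.001, 0.001]
contact_force: [1.2, -1.0, -0.6]
finger_gap: 0.0596
grip_force: 0.0
```

```bash
python3 - <<'E'
from h import *
goto(.4529,-.1519,-70.1,.0045)
E
```

```text
t 22.0 pos [0.6396 0.0424 0.1034] psi -6.4 tilt [ 0.003 -0.   ] gap 0.0596 F [ 1.2 -1.  -0.6] grip 0.0 q6 0.08
shift cm [-21.38 -16.42   9.84] dist 28.7
rz 1.112
after turn tx,ty [-24.16  11.91]
```

>>> {"fn": "drive_tool", "kwargs": {"series": [{"tx": -2.14, "ty": -1.64, "tz": 0, "rx": 0, "ry": 0, "rz": 0, "jaw": 0.7}, {"tx": -2.14, "ty": -1.64, "tz": 0, "rx": 0, "ry": 0, "rz": 0, "jaw": 0.7}, {"tx": -2.14, "ty": -1.64, "tz": 0, "rx": 0, "ry": 0, "rz": 0, "jaw": 0.7}, {"tx": -2.14, "ty": -1.64, "tz": 0, "rx": 0, "ry": 0, "rz": 0, "jaw": 0.7}, {"tx": -2.14, "ty": -1.64, "tz": 0, "rx": 0, "ry": 0, "rz": 0, "jaw": 0.7}, {"tx": -2.14, "ty": -1.64, "tz": 0, "rx": 0, "ry": 0, "rz": 0, "jaw": 0.7}, {"tx": -2.14, "ty": -1.64, "tz": 0, "rx": 0, "ry": 0, "rz": 0, "jaw": 0.7}, {"tx": -2.14, "ty": -1.64, "tz": 0, "rx": 0, "ry": 0, "rz": 0, "jaw": 0.7}, {"tx": -2.14, "ty": -1.64, "tz": 0, "rx": 0, "ry": 0, "rz": 0, "jaw": 0.7}, {"tx": -2.14, "ty": -1.64, "tz": 0, "rx": 0, "ry": 0, "rz": 0, "jaw": 0.7}, {"tx": 0, "ty": 0, "tz": 0, "rx": 0, "ry": 0, "rz": 0.123, "jaw": 0.7}, {"tx": 0, "ty": 0, "tz": 0, "rx": 0, "ry": 0, "rz": 0.123, "jaw": 0.7}, {"tx": 0, "ty": 0, "tz": 0, "rx": 0, "ry": 0, "rz": 0.123, "jaw": 0.7}, {"tx": 0, "ty": 0, "tz": 0, "rx": 0, "ry": 0, "rz": 0.123, "jaw": 0.7}, {"tx": 0, "ty": 0, "tz": 0, "rx": 0, "ry": 0, "rz": 0.123, "jaw": 0.7}, {"tx": 0, "ty": 0, "tz": 0, "rx": 0, "ry": 0, "rz": 0.123, "jaw": 0.7}, {"tx": 0, "ty": 0, "tz": 0, "rx": 0, "ry": 0, "rz": 0.123, "jaw": 0.7}, {"tx": 0, "ty": 0, "tz": 0, "rx": 0, "ry": 0, "rz": 0.123, "jaw": 0.7}, {"tx": 0, "ty": 0, "tz": 0, "rx": 0, "ry": 0, "rz": 0.123, "jaw": 0.7}, {"tx": 0, "ty": 0, "tz": 0, "rx": 0, "ry": 0, "rz": 0, "jaw": 0.7}]}}

```text
t: 23.67
tool_pos: [0.4518, -0.1521, 0.1008]
orientation: [0.985, 0.172, -0.0, -0.0]
contact_force: [0.3, 0.1, 0.6]
finger_gap: 0.0641
grip_force: 0.0
```

```bash
python3 - <<'E'
from h import *
goto(.4529,-.1519,-70.1,.0045)
wrist('w5',(.4529,-.1519,np.radians(20)),cyl)
a=cv2.imread('pics/w5.png')
p=viewer.read_camera('top')['color'][140:215,225:435,::-1]
p=cv2.resize(p,(560,180),interpolation=cv2.INTER_CUBIC)
cv2.imwrite('pics/w5.png',np.vstack([a,p]))
E
```

```text
t 23.67 pos [ 0.4518 -0.1521  0.1008] psi -70.2 tilt [-0.  0.] gap 0.0641 F [0.3 0.1 0.6] grip 0.0 q6 0.77
shift cm [0.11 0.02 9.63] dist 9.63
rz -0.002
after turn tx,ty [0.11 0.02]
```

View pics/w5.png

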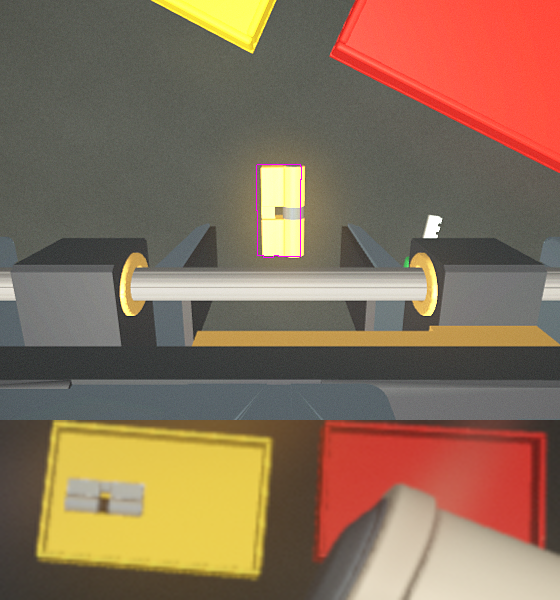

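The brass cylinder (261–304 × 165–257) is well aligned, and the key at (430,230) is clear of the fingers. The inset shows the steel cylinder flat in the left half of the yellow tray.

>>> {"fn": "drive_tool", "kwargs": {"series": [{"tx": 0.1, "ty": 0.1, "tz": 2, "rx": 0, "ry": 0, "rz": 0, "jaw": 0.7}, {"tx": 0, "ty": 0, "tz": 2, "rx": 0, "ry": 0, "rz": 0, "jaw": 0.7}, {"tx": 0, "ty": 0, "tz": 2, "rx": 0, "ry": 0, "rz": 0, "jaw": 0.7}, {"tx": 0, "ty": 0, "tz": 2, "rx": 0, "ry": 0, "rz": 0, "jaw": 0.7}, {"tx": 0, "ty": 0, "tz": 1, "rx": 0, "ry": 0, "rz": 0, "jaw": 0.7}, {"tx": 0, "ty": 0, "tz": 0.6, "rx": 0, "ry": 0, "rz": 0, "jaw": 0.7}, {"tx": 0, "ty": 0, "tz": 0, "rx": 0, "ry": 0, "rz": 0, "jaw": 0}, {"tx": 0, "ty": 0, "tz": 0, "rx": 0, "ry": 0, "rz": 0, "jaw": 0}, {"tx": 0, "ty": 0, "tz": 0, "rx": 0, "ry": 0, "rz": 0, "jaw": 0}, {"tx": 0, "ty": 0, "tz": 0, "rx": 0, "ry": 0, "rz": 0, "jaw": 0}, {"tx": 0, "ty": 0, "tz": 0, "rx": 0, "ry": 0, "rz": 0, "jaw": 0}, {"tx": 0, "ty": 0, "tz": 0, "rx": 0, "ry": 0, "rz": 0, "jaw": 0}, {"tx": 0, "ty": 0, "tz": 0, "rx": 0, "ry": 0, "rz": 0, "jaw": 0}]}}

```text
t: 24.85
tool_pos: [0.4537, -0.1529, 0.0056]
orientation: [0.984, 0.176, 0.001, 0.0]
contact_force: [-0.1, 0.4, 8.7]
finger_gap: 0.0321
grip_force: 30.0
```

```bash
python3 - <<'E'
from h import *
goto(.6292,-.0448,-6.4,.011)
E
```

```text
t 24.85 pos [ 0.4537 -0.1529  0.0056] psi -69.8 tilt [ 0.001 -0.001] gap 0.0321 F [-0.1  0.4  8.7] grip 30.0 q6 0.77
shift cm [20.21 -4.08 -0.53] dist 20.62
rz -1.106
after turn tx,ty [12.7  16.24]
```

>>> {"fn": "drive_tool", "kwargs": {"series": [{"tx": 0, "ty": 0, "tz": -1, "rx": 0, "ry": 0, "rz": 0, "jaw": 0}, {"tx": 0, "ty": 0, "tz": -2, "rx": 0, "ry": 0, "rz": 0, "jaw": 0}, {"tx": 0, "ty": 0, "tz": -2, "rx": 0, "ry": 0, "rz": 0, "jaw": 0}, {"tx": 0, "ty": 0, "tz": -2, "rx": 0, "ry": 0, "rz": 0, "jaw": 0}, {"tx": 2.02, "ty": -0.41, "tz": 0, "rx": 0, "ry": 0, "rz": 0, "jaw": 0}, {"tx": 2.02, "ty": -0.41, "tz": 0, "rx": 0, "ry": 0, "rz": 0, "jaw": 0}, {"tx": 2.02, "ty": -0.41, "tz": 0, "rx": 0, "ry": 0, "rz": 0, "jaw": 0}, {"tx": 2.02, "ty": -0.41, "tz": 0, "rx": 0, "ry": 0, "rz": 0, "jaw": 0}, {"tx": 2.02, "ty": -0.41, "tz": 0, "rx": 0, "ry": 0, "rz": 0, "jaw": 0}, {"tx": 2.02, "ty": -0.41, "tz": 0, "rx": 0, "ry": 0, "rz": 0, "jaw": 0}, {"tx": 2.02, "ty": -0.41, "tz": 0, "rx": 0, "ry": 0, "rz": 0, "jaw": 0}, {"tx": 2.02, "ty": -0.41, "tz": 0, "rx": 0, "ry": 0, "rz": 0, "jaw": 0}, {"tx": 2.02, "ty": -0.41, "tz": 0, "rx": 0, "ry": 0, "rz": 0, "jaw": 0}, {"tx": 2.02, "ty": -0.41, "tz": 0, "rx": 0, "ry": 0, "rz": 0, "jaw": 0}]}}

```text
t: 26.02
tool_pos: [0.6291, -0.0437, 0.075]
orientation: [0.984, 0.176, -0.0, -0.0]
contact_force: [0.1, -0.1, -1.6]
finger_gap: 0.0323
grip_force: 30.0
```

>>> {"fn": "drive_tool", "kwargs": {"series": [{"tx": 0, "ty": 0, "tz": 0, "rx": 0, "ry": 0, "rz": -0.11, "jaw": 0}, {"tx": 0, "ty": 0, "tz": 0, "rx": 0, "ry": 0, "rz": -0.11, "jaw": 0}, {"tx": 0, "ty": 0, "tz": 0, "rx": 0, "ry": 0, "rz": -0.11, "jaw": 0}, {"tx": 0, "ty": 0, "tz": 0, "rx": 0, "ry": 0, "rz": -0.11, "jaw": 0}, {"tx": 0, "ty": 0, "tz": 0, "rx": 0, "ry": 0, "rz": -0.11, "jaw": 0}, {"tx": 0, "ty": 0, "tz": 0, "rx": 0, "ry": 0, "rz": -0.11, "jaw": 0}, {"tx": 0, "ty": 0, "tz": 0, "rx": 0, "ry": 0, "rz": -0.11, "jaw": 0}, {"tx": 0, "ty": 0, "tz": 0, "rx": 0, "ry": 0, "rz": -0.11, "jaw": 0}, {"tx": 0, "ty": 0, "tz": 0, "rx": 0, "ry": 0, "rz": -0.11, "jaw": 0}, {"tx": 0, "ty": 0, "tz": 0, "rx": 0, "ry": 0, "rz": -0.11, "jaw": 0}, {"tx": 0, "ty": 0, "tz": 0, "rx": 0, "ry": 0, "rz": 0, "jaw": 0}]}}

```text
t: 26.93
tool_pos: [0.6283, -0.0444, 0.075]
orientation: [0.746, 0.666, -0.0, -0.0]
contact_force: [0.5, 0.6, -1.5]
finger_gap: 0.0325
grip_force: 30.0
```

```bash
python3 - <<'E'
from h import *
goto(.6292,-.0448,-6.4,.011)
E
```

```text
t 26.93 pos [ 0.6283 -0.0444  0.075 ] psi -6.4 tilt [-0.  0.] gap 0.0325 F [ 0.5  0.6 -1.5] grip 30.0 q6 -0.05
shift cm [-0.03  0.09  6.4 ] dist 6.4
rz -0.0
after turn tx,ty [-0.03  0.09]
```

>>> {"fn": "drive_tool", "kwargs": {"series": [{"tx": 0, "ty": 0.08, "tz": 2, "rx": 0, "ry": 0, "rz": 0, "jaw": 0}, {"tx": 0, "ty": 0, "tz": 2, "rx": 0, "ry": 0, "rz": 0, "jaw": 0}, {"tx": 0, "ty": 0, "tz": 1.5, "rx": 0, "ry": 0, "rz": 0, "jaw": 0}, {"tx": 0, "ty": 0, "tz": 0.9, "rx": 0, "ry": 0, "rz": 0, "jaw": 0}, {"tx": 0, "ty": 0, "tz": 0, "rx": 0, "ry": 0, "rz": 0, "jaw": 0}, {"tx": 0, "ty": 0, "tz": 0, "rx": 0, "ry": 0, "rz": 0, "jaw": 0.65}, {"tx": 0, "ty": 0, "tz": 0, "rx": 0, "ry": 0, "rz": 0, "jaw": 0.65}, {"tx": 0, "ty": 0, "tz": 0, "rx": 0, "ry": 0, "rz": 0, "jaw": 0.65}, {"tx": 0, "ty": 0, "tz": 0, "rx": 0, "ry": 0, "rz": 0, "jaw": 0.65}, {"tx": 0, "ty": 0, "tz": 0, "rx": 0, "ry": 0, "rz": 0, "jaw": 0.65}, {"tx": 0, "ty": 0, "tz": -2, "rx": 0, "ry": 0, "rz": 0, "jaw": 0.65}, {"tx": 0, "ty": 0, "tz": -2, "rx": 0, "ry": 0, "rz": 0, "jaw": 0.65}, {"tx": 0, "ty": 0, "tz": -2, "rx": 0, "ry": 0, "rz": 0, "jaw": 0.65}, {"tx": 0, "ty": 0, "tz": -2, "rx": 0, "ry": 0, "rz": 0, "jaw": 0.65}, {"tx": 0, "ty": 0, "tz": -1, "rx": 0, "ry": 0, "rz": 0, "jaw": 0.65}]}}

```text
t: 28.18
tool_pos: [0.6303, -0.0447, 0.1034]
orientation: [0.748, 0.664, 0.001, 0.001]
contact_force: [0.9, 0.5, 1.3]
finger_gap: 0.0593
grip_force: 0.0
```

```bash
python3 - <<'E'
from h import *
goto(.434,-.2772,-78,.0045)
E
```

```text
t 28.18 pos [ 0.6303 -0.0447  0.1034] psi -6.8 tilt [ 0.003 -0.   ] gap 0.0593 F [0.9 0.5 1.3] grip 0.0 q6 -0.05
shift cm [-25.4  -16.78   9.85] dist 32.0
rz 1.243
after turn tx,ty [-24.04  18.66]
```

>>> {"fn": "drive_tool", "kwargs": {"series": [{"tx": -2.54, "ty": -1.68, "tz": 0, "rx": 0, "ry": 0, "rz": 0, "jaw": 0.65}, {"tx": -2.54, "ty": -1.68, "tz": 0, "rx": 0, "ry": 0, "rz": 0, "jaw": 0.65}, {"tx": -2.54, "ty": -1.68, "tz": 0, "rx": 0, "ry": 0, "rz": 0, "jaw": 0.65}, {"tx": -2.54, "ty": -1.68, "tz": 0, "rx": 0, "ry": 0, "rz": 0, "jaw": 0.65}, {"tx": -2.54, "ty": -1.68, "tz": 0, "rx": 0, "ry": 0, "rz": 0, "jaw": 0.65}, {"tx": -2.54, "ty": -1.68, "tz": 0, "rx": 0, "ry": 0, "rz": 0, "jaw": 0.65}, {"tx": -2.54, "ty": -1.68, "tz": 0, "rx": 0, "ry": 0, "rz": 0, "jaw": 0.65}, {"tx": -2.54, "ty": -1.68, "tz": 0, "rx": 0, "ry": 0, "rz": 0, "jaw": 0.65}, {"tx": -2.54, "ty": -1.68, "tz": 0, "rx": 0, "ry": 0, "rz": 0, "jaw": 0.65}, {"tx": -2.54, "ty": -1.68, "tz": 0, "rx": 0, "ry": 0, "rz": 0, "jaw": 0.65}, {"tx": 0, "ty": 0, "tz": 0, "rx": 0, "ry": 0, "rz": 0.124, "jaw": 0.65}, {"tx": 0, "ty": 0, "tz": 0, "rx": 0, "ry": 0, "rz": 0.124, "jaw": 0.65}, {"tx": 0, "ty": 0, "tz": 0, "rx": 0, "ry": 0, "rz": 0.124, "jaw": 0.65}, {"tx": 0, "ty": 0, "tz": 0, "rx": 0, "ry": 0, "rz": 0.124, "jaw": 0.65}, {"tx": 0, "ty": 0, "tz": 0, "rx": 0, "ry": 0, "rz": 0.124, "jaw": 0.65}, {"tx": 0, "ty": 0, "tz": 0, "rx": 0, "ry": 0, "rz": 0.124, "jaw": 0.65}, {"tx": 0, "ty": 0, "tz": 0, "rx": 0, "ry": 0, "rz": 0.124, "jaw": 0.65}, {"tx": 0, "ty": 0, "tz": 0, "rx": 0, "ry": 0, "rz": 0.124, "jaw": 0.65}, {"tx": 0, "ty": 0, "tz": 0, "rx": 0, "ry": 0, "rz": 0.124, "jaw": 0.65}, {"tx": 0, "ty": 0, "tz": 0, "rx": 0, "ry": 0, "rz": 0.124, "jaw": 0.65}]}}

```text
t: 29.85
tool_pos: [0.4326, -0.2769, 0.1007]
orientation: [0.995, 0.103, -0.0, -0.0]
contact_force: [0.4, 0.4, 0.5]
finger_gap: 0.0593
grip_force: 0.0
```

```bash
python3 - <<'E'
from h import *
goto(.434,-.2772,-78,.0045)
wrist('w6',(.434,-.2772,np.radians(12)),key)
a=cv2.imread('pics/w6.png')
p=viewer.read_camera('top')['color'][140:215,225:435,::-1]
p=cv2.resize(p,(560,180),interpolation=cv2.INTER_CUBIC)
cv2.imwrite('pics/w6.png',np.vstack([a,p]))
E
```

```text
t 29.85 pos [ 0.4326 -0.2769  0.1007] psi -78.2 tilt [-0.  0.] gap 0.0593 F [0.4 0.4 0.5] grip 0.0 q6 0.68
shift cm [0.13 0.06 9.62] dist 9.62
rz -0.003
after turn tx,ty [0.13 0.06]
```

View pics/w6.png

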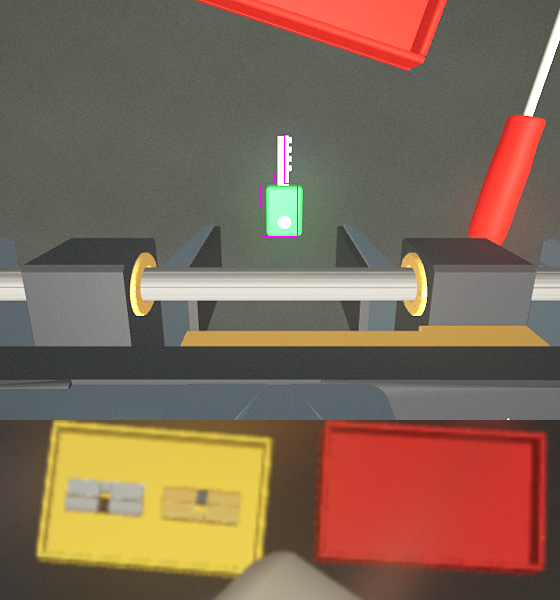

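The key head (266–302 × 185–236) is about 3 mm to the right of the prediction; right is +ty, since the screwdriver at (507,180) is on that side and clear. The inset shows both cylinders flat and apart in the yellow tray.

>>> {"fn": "drive_tool", "kwargs": {"series": [{"tx": 0.1, "ty": 0.3, "tz": 2, "rx": 0, "ry": 0, "rz": 0, "jaw": 0.65}, {"tx": 0, "ty": 0, "tz": 2, "rx": 0, "ry": 0, "rz": 0, "jaw": 0.65}, {"tx": 0, "ty": 0, "tz": 2, "rx": 0, "ry": 0, "rz": 0, "jaw": 0.65}, {"tx": 0, "ty": 0, "tz": 2, "rx": 0, "ry": 0, "rz": 0, "jaw": 0.65}, {"tx": 0, "ty": 0, "tz": 1, "rx": 0, "ry": 0, "rz": 0, "jaw": 0.65}, {"tx": 0, "ty": 0, "tz": 0.6, "rx": 0, "ry": 0, "rz": 0, "jaw": 0.65}, {"tx": 0, "ty": 0, "tz": 0, "rx": 0, "ry": 0, "rz": 0, "jaw": 0}, {"tx": 0, "ty": 0, "tz": 0, "rx": 0, "ry": 0, "rz": 0, "jaw": 0}, {"tx": 0, "ty": 0, "tz": 0, "rx": 0, "ry": 0, "rz": 0, "jaw": 0}, {"tx": 0, "ty": 0, "tz": 0, "rx": 0, "ry": 0, "rz": 0, "jaw": 0}, {"tx": 0, "ty": 0, "tz": 0, "rx": 0, "ry": 0, "rz": 0, "jaw": 0}, {"tx": 0, "ty": 0, "tz": 0, "rx": 0, "ry": 0, "rz": 0, "jaw": 0}, {"tx": 0, "ty": 0, "tz": 0, "rx": 0, "ry": 0, "rz": 0, "jaw": 0}]}}

```text
t: 31.03
tool_pos: [0.4346, -0.28, 0.0056]
orientation: [0.994, 0.106, 0.0, 0.0]
contact_force: [-1.2, 0.2, 9.1]
finger_gap: 0.0276
grip_force: 30.0
```

```bash
python3 - <<'E'
from h import *
goto(.618,-.245,-95,.011)
E
```

```text
t 31.03 pos [ 0.4346 -0.28    0.0056] psi -77.8 tilt [ 0.001 -0.001] gap 0.0276 F [-1.2  0.2  9.1] grip 30.0 q6 0.67
shift cm [18.66  0.45 -0.53] dist 18.68
rz 0.3
after turn tx,ty [17.96 -5.09]
```

>>> {"fn": "drive_tool", "kwargs": {"series": [{"tx": 0, "ty": 0, "tz": -1, "rx": 0, "ry": 0, "rz": 0, "jaw": 0}, {"tx": 0, "ty": 0, "tz": -2, "rx": 0, "ry": 0, "rz": 0, "jaw": 0}, {"tx": 0, "ty": 0, "tz": -2, "rx": 0, "ry": 0, "rz": 0, "jaw": 0}, {"tx": 0, "ty": 0, "tz": -2, "rx": 0, "ry": 0, "rz": 0, "jaw": 0}, {"tx": 1.84, "ty": 0.05, "tz": 0, "rx": 0, "ry": 0, "rz": 0, "jaw": 0}, {"tx": 1.84, "ty": 0.05, "tz": 0, "rx": 0, "ry": 0, "rz": 0, "jaw": 0}, {"tx": 1.84, "ty": 0.05, "tz": 0, "rx": 0, "ry": 0, "rz": 0, "jaw": 0}, {"tx": 1.84, "ty": 0.05, "tz": 0, "rx": 0, "ry": 0, "rz": 0, "jaw": 0}, {"tx": 1.84, "ty": 0.05, "tz": 0, "rx": 0, "ry": 0, "rz": 0, "jaw": 0}, {"tx": 1.84, "ty": 0.05, "tz": 0, "rx": 0, "ry": 0, "rz": 0, "jaw": 0}, {"tx": 1.84, "ty": 0.05, "tz": 0, "rx": 0, "ry": 0, "rz": 0, "jaw": 0}, {"tx": 1.84, "ty": 0.05, "tz": 0, "rx": 0, "ry": 0, "rz": 0, "jaw": 0}, {"tx": 1.84, "ty": 0.05, "tz": 0, "rx": 0, "ry": 0, "rz": 0, "jaw": 0}, {"tx": 1.84, "ty": 0.05, "tz": 0, "rx": 0, "ry": 0, "rz": 0, "jaw": 0}, {"tx": 0, "ty": 0, "tz": 0, "rx": 0, "ry": 0, "rz": 0.1, "jaw": 0}, {"tx": 0, "ty": 0, "tz": 0, "rx": 0, "ry": 0, "rz": 0.1, "jaw": 0}, {"tx": 0, "ty": 0, "tz": 0, "rx": 0, "ry": 0, "rz": 0.1, "jaw": 0}, {"tx": 0, "ty": 0, "tz": 0, "rx": 0, "ry": 0, "rz": 0, "jaw": 0}]}}

```text
t: 32.53
tool_pos: [0.6151, -0.2456, 0.0757]
orientation: [0.999, -0.046, 0.0, 0.0]
contact_force: [-0.1, 0.6, -0.3]
finger_gap: 0.0277
grip_force: 30.0
```

```bash
python3 - <<'E'
from h import *
goto(.616,-.245,-95,.011)
E
```

```text
t 32.53 pos [ 0.6151 -0.2456  0.0757] psi -95.3 tilt [ 0. -0.] gap 0.0277 F [-0.1  0.6 -0.3] grip 30.0 q6 1.19
shift cm [ 0.08 -0.07  6.47] dist 6.47
rz -0.005
after turn tx,ty [ 0.08 -0.07]
```

Then release, rise and back away so the cameras can see.

>>> {"fn": "drive_tool", "kwargs": {"series": [{"tx": 0, "ty": 0, "tz": 2, "rx": 0, "ry": 0, "rz": 0, "jaw": 0}, {"tx": 0, "ty": 0, "tz": 2, "rx": 0, "ry": 0, "rz": 0, "jaw": 0}, {"tx": 0, "ty": 0, "tz": 1.5, "rx": 0, "ry": 0, "rz": 0, "jaw": 0}, {"tx": 0, "ty": 0, "tz": 0.95, "rx": 0, "ry": 0, "rz": 0, "jaw": 0}, {"tx": 0, "ty": 0, "tz": 0, "rx": 0, "ry": 0, "rz": 0, "jaw": 0}, {"tx": 0, "ty": 0, "tz": 0, "rx": 0, "ry": 0, "rz": 0, "jaw": 0.65}, {"tx": 0, "ty": 0, "tz": 0, "rx": 0, "ry": 0, "rz": 0, "jaw": 0.65}, {"tx": 0, "ty": 0, "tz": 0, "rx": 0, "ry": 0, "rz": 0, "jaw": 0.65}, {"tx": 0, "ty": 0, "tz": 0, "rx": 0, "ry": 0, "rz": 0, "jaw": 0.65}, {"tx": 0, "ty": 0, "tz": 0, "rx": 0, "ry": 0, "rz": 0, "jaw": 0.65}, {"tx": 0, "ty": 0, "tz": -2, "rx": 0, "ry": 0, "rz": 0, "jaw": 0.65}, {"tx": 0, "ty": 0, "tz": -3, "rx": 0, "ry": 0, "rz": 0, "jaw": 0.65}, {"tx": 0, "ty": 0, "tz": -3, "rx": 0, "ry": 0, "rz": 0, "jaw": 0.65}, {"tx": 0, "ty": 0, "tz": -3, "rx": 0, "ry": 0, "rz": 0, "jaw": 0.65}]}}

```text
t: 33.7
tool_pos: [0.6149, -0.2456, 0.1217]
orientation: [0.999, -0.043, -0.0, -0.0]
contact_force: [0.5, 0.7, 0.6]
finger_gap: 0.0592
grip_force: 0.0
```

>>> {"fn": "drive_tool", "kwargs": {"series": [{"tx": -2.5, "ty": 0, "tz": -1, "rx": 0, "ry": 0, "rz": 0, "jaw": 0.65}, {"tx": -2.5, "ty": 0, "tz": -1, "rx": 0, "ry": 0, "rz": 0, "jaw": 0.65}, {"tx": -2.5, "ty": 0, "tz": -1, "rx": 0, "ry": 0, "rz": 0, "jaw": 0.65}, {"tx": -2.5, "ty": 0, "tz": -1, "rx": 0, "ry": 0, "rz": 0, "jaw": 0.65}, {"tx": -2.5, "ty": 0, "tz": -1, "rx": 0, "ry": 0, "rz": 0, "jaw": 0.65}, {"tx": -2.5, "ty": 0, "tz": -1, "rx": 0, "ry": 0, "rz": 0, "jaw": 0.65}, {"tx": -2.5, "ty": 0, "tz": -1, "rx": 0, "ry": 0, "rz": 0, "jaw": 0.65}, {"tx": -2.5, "ty": 0, "tz": -1, "rx": 0, "ry": 0, "rz": 0, "jaw": 0.65}, {"tx": 0, "ty": 0, "tz": 0, "rx": 0, "ry": 0, "rz": 0, "jaw": 0.65}]}}

```text
t: 34.45
tool_pos: [0.4126, -0.2277, 0.202]
orientation: [0.999, -0.044, -0.0, 0.0]
contact_force: [1.3, -0.5, 0.7]
finger_gap: 0.0592
grip_force: 0.0
```

```bash
python3 - <<'E'
from h import *
goto(.4,-.25)
a=viewer.read_camera('top')['color'][130:260,70:490,::-1]
b=viewer.read_camera('scene')['color'][120:370,110:460,::-1]
cv2.imwrite('pics/end.png',np.vstack([cv2.resize(a,(660,204),interpolation=2),cv2.resize(b[:,:],(660,390),interpolation=2)]))
E
```

```text
t 34.45 pos [ 0.4126 -0.2277  0.202 ] psi -95.0 tilt [-0. -0.] gap 0.0592 F [ 1.3 -0.5  0.7] grip 0.0 q6 1.03
shift cm [-1.06  2.33  0.  ] dist 2.57
```

View pics/end.png

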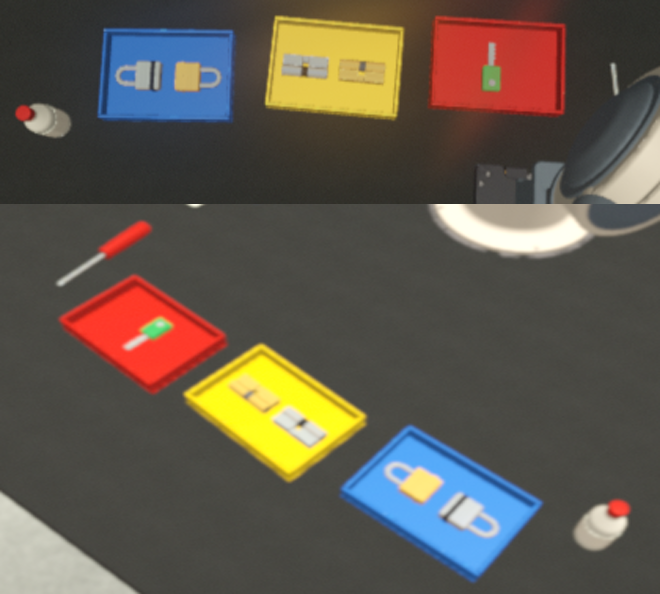

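All five parts lie flat and clear of each other and the walls: padlocks at (145,75) and (197,76), cylinders at (305,66) and (361,71), key at (492,68). The bottle and the screwdriver look unmoved, so I'm handing in.

```bash
python3 -c "
from bench import order
print(order.finish_job())"
```

```text
the job is handed in; nothing more can be done
None
```

I handed the job in at about 34 s: both padlocks are in the blue tray, both cylinders in the yellow and the key in the red, all lying flat and apart in the last pictures, with the screwdriver and oil bottle left alone.

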